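# Index a table leg to its next division on a worm-drive fluting jig

## Robot

A 6-joint arm with a two-finger parallel gripper is mounted at the origin on the work surface. World frame = base frame: x ahead of the robot, y to its left, z up, the work surface at z = 0. Lengths are in m, angles in rad, forces in N, time in s.
With the tool pointing down it reaches from about 0.375 to 0.975 m from the base axis. Payload 3.8 kg.
Tool frame: the origin (TCP) lies midway between the tips of the shut fingers; the grasp point (between the pads) lies 19 mm behind it; z points along the fingers, y is the line along which they close (so a half turn about z gives the same grasp; the last joint's range is limited). The gripper opens to 85 mm and grips with 20 to 120 N. Pads are 22 mm wide; open, the fingers measure 114 mm over their backs; the gripper's body (76 mm by 85 mm) begins 54 mm behind the grasp point. The pads swing forward as they close: fully open they stand 13 mm farther back than shut.
Start: joints at [1.119, 0.264, 1.604, -0, 1.274, -0.037], TCP at [0.272, 0.618, 0.231] pointing down, gripper open.
Joint ranges: [-2.63, 2.63], [-0.94, 2.18], [0.31, 2.57], [-1.31, 4.45], [0, 2.66], [-2.55, 2.55]. Speed limits (rad/s): [2.57, 2.57, 3.14, 3.14, 3.14, 3.14].

## Interface

Orientations are given as a rotation vector (axis times angle).
In Python, from workcell import bot gives the robot as it stands.
- The arm moves only by the tool step_arm, never from a script. Its argument "motion" is a list of rows, each a list of 5 numbers: the finger opening in cm, from 0 to 8.54, then the shift along the tool's x, y, z in cm, then the turn about the tool's z in degrees. In form: [[claw, dx, dy, dz, twist], ...]. A call has 1 to 20 rows; each row is the pose to reach, as a shift and turn from the pose commanded when the call began, along the tool's axes at that moment; what a row does not reach only later rows make up. A row lasts 1/10 s, in which the tool goes at most 50 mm and 8.59 degrees, less where a joint would pass 70% of its speed; a pose out of reach is approached as far as the arm can. A call with a gripper value outside its range is refused whole. The fingers move at their own pace and stop on an object; "force" is the grip in N (left out, the last holds). Time passes only in rows, so rows that repeat a pose let the fingers close. It gives the time, the measured TCP pose, the force, the opening and the grip force at its end, in the units of the state.
- bot.read_state(): the state, without advancing time (a new reading comes with each control period).
- bot.read_camera(name): name is "scene" or "top" or "wrist"; returns (picture, depth): 400x640x3 uint8, red, green, blue; 400x640 float32, m along the optical axis (not along the pixel's ray), 0 where there is no reading.
- bot.calibration(name): a dict with "mtx" (3x3 intrinsics, pixels), "origin" and "orientation" of the camera in the world; the wrist camera has in their place "T_tool_cam" (4x4, takes a point from camera to tool coordinates, whose origin is the TCP and whose axes are the flange's). Camera axes: x right, y up, looking along -z (the intrinsics and any distortion apply to the point x, -y, -z); pixel columns grow to the right and rows downward; lengths in m; the calibration is good to about 2 mm. A picture is of the moment at which its call begins: read the wrist's pose just before it. calibration takes no time and is no camera call.
- bot.finish_job(): hands the job in; it is judged then, once.
The state is a dict: "time": time; "q": joint angles; "joint_vel": joint speeds; "joint_torque": joint torques, N m; "tool_pos": TCP position; "tcp_rot": TCP orientation; "wrist_force": force on the tool from outside, world axes, zero at the start; "torque": the same for the moment, N m; "width": opening from 0.0 (shut) to 1.0 (fully open); "grip_force": force on a finger pad.
Only numpy, scipy, OpenCV 4.12 (cv2) and the standard library are available. Lean on these libraries where they do the work, as an engineer would, in place of code of your own. Each camera call takes 0.05 s, during which the arm holds its last target. There are 200 camera calls.

## Task

Push the grip of the leg jig's handwheel round clockwise (seen from above), several turns, until the next tooth of the steel index ring comes down on the fixed stop, and finish with a steady push of about 17 N (13 at the least) on the grip, held for half a second, so the tooth is snug against the stop; do not clamp the grip, and never load the wheel with more than 22 N, squeezing included. Then let go and throw the lock lever beside the wheel fully over, away from the robot, leaving the ring against its stop and the glue bottle and wax tin standing.

Things in the scene. Friction and masses are not known exactly. Their poses are not given: they have to be found in the camera images.
- head: the leg jig, fixed: steel bed 150 x 610 x 20 mm, green index head (top 130 mm above the table), tailstock, turned leg between them. Origin on the table under the handwheel's axis; x away from the robot, y along the bed from tailstock to lock lever. Spindle, ring and leg lie along y, 88 mm up, at x = 0. The stop: a post at x = 97, y = -68 mm; its 6 mm thick nose, 88 mm up, reaches back to x = 60
- ring (a joint): angle of index ring and leg, rad: 110 mm steel disc between head and leg, 8 square teeth (132 mm over them, 45 degrees apart). It grows by 1/40 of the handwheel's clockwise turning, without backlash. At 0.575 the next tooth rests on the stop's nose and the wheel stops hard; it starts 0.36 to 0.54 short of that (2.3 to 3.4 turns of the wheel)
- handwheel: aluminium handwheel, 116 mm across, 10 mm thick, lying on top of the head; turns about the vertical (its z). Origin on its axis at its underside, 146 mm above the table; its black revolving grip stands on its x axis, 45 mm out. Stays where it is left; friction about 0.13 N m (3 N at the grip)
- hub (a point): point on the handwheel's axis at mid-height of the grip, 187 mm above the table; the bare hub there ends at 164 mm
- grip_mid (a point): centre of the black revolving grip: upright plastic sleeve, 18 mm in diameter, 50 mm tall (162 to 212 mm above the table; the wheel's rim ends at 156 mm), 45 mm from the wheel's axis. It spins freely on its pin, so shut fingertips can push it round; a squeeze counts as load on the wheel
- lock_tip (a point): centre of the black ball (26 mm in diameter) on the lock lever: a 10 mm steel rod, 80 mm from pivot to ball, on a 25 mm high block 130 mm along the head's y axis from the wheel's axis. Its pivot pin lies along the head's y at x = 0, 42 mm above the table
- lock (a joint): lock lever angle, rad: near 0 (open) it leans 0.5 rad towards the robot (head's -x), 1.0 (locked, end of its travel) leans 0.5 rad away from it. Stiff: about 1 N at the ball moves it and it stays where it is left.
- glue_mid (a point): centre of the white glue bottle, 60 mm in diameter, 150 mm tall, standing on the far side of the head
- wax_mid (a point): centre of the wax tin, 80 mm in diameter, 65 mm tall, standing on the far side of the lock lever

How it is judged:
By the outcome, as a careful person would: the job done as asked, in the order asked, and still so for the second after the job is handed in, with the robot touching nothing.
It also fails if it takes over 72 s, if anything falls off the work surface, if the arm or the gripper's body presses on something with over 40 N, if the wrist force passes 120 N, or if a joint passes its speed limit or range.

## Working session

There is one attempt and no reset: what is moved stays moved. The work goes in short steps, Python scripts to look and compute and a tool call to move; the robot and the scene stay as the last step left them, time stands still between calls to the robot, and variables do not carry over. Pictures are saved under pics/ and viewed, at most 10 in all, crops included, and the job is handed in when it is done.

Besides the shell and the picture viewer there is one more tool, called after "Emit:" as name([rows], argument=value, ...), one row to a line, values as JSON. step_arm: Moves the arm, as the interface text tells. Its arguments: {"type":"object","properties":{"motion":{"type":"array","items":{"type":"array","items":{"type":"number"}}},"force":{"type":"number"}},"required":["motion"]}

```bash
mkdir -p pics; cat > h.py <<'E'
import numpy as np,cv2
from scipy.spatial.transform import Rotation as R
from workcell import bot
def cloud(name):
    s=bot.read_state(); p,d=bot.read_camera(name); c=bot.calibration(name); K=np.array(c["mtx"])
    v,u=np.mgrid[0:400,0:640]
    x=(u-K[0,2])/K[0,0]*d; y=(v-K[1,2])/K[1,1]*d
    P=np.stack([x,-y,-d],-1)
    if "T_tool_cam" in c:
        T=np.array(c["T_tool_cam"]); P=P@T[:3,:3].T+T[:3,3]
        P=P@R.from_rotvec(s["tcp_rot"]).as_matrix().T+s["tool_pos"]
    else:
        o=np.array(c["orientation"]); M=o if o.shape==(3,3) else R.from_rotvec(o).as_matrix()
        P=P@M.T+np.array(c["origin"])
    P[d==0]=np.nan
    return p,P
E
python3 - <<'E'
from h import *
for n in("scene","top"):
    p,P=cloud(n); cv2.imwrite(f"pics/{n}.png",p[...,::-1]); np.save(n,P)
    c=bot.calibration(n); print({k:np.round(v,3).tolist() if k!='name' else v for k,v in c.items() if not isinstance(v,str)})
print(bot.read_state())
E
```

```text
{'mtx': [[372.585, 0.0, 324.723], [0.0, 372.585, 199.091], [0.0, 0.0, 1.0]], 'origin': [0.834, -0.178, 0.67], 'orientation': [0.579, 0.185, 0.616]}
{'mtx': [[397.491, 0.0, 311.434], [0.0, 397.491, 195.074], [0.0, 0.0, 1.0]], 'origin': [0.499, 0.14, 0.803], 'orientation': [0.137, -0.168, -1.585]}
{'time': 0.1, 'q': array([ 1.11911691e+00,  2.64663839e-01,  1.60523165e+00,  1.66830478e-05,
        1.27372241e+00, -3.68900376e-02]), 'joint_vel': array([ 0.00067762, -0.00329117, -0.00371792, -0.00099905, -0.00099869,
       -0.00184928]), 'joint_torque': array([-9.83261089e-04, -5.16705358e+01, -3.68588662e+01, -1.24643484e-04,
        6.17023019e-03, -1.77656716e-06]), 'tool_pos': array([0.2717239 , 0.61716796, 0.23009908]), 'tcp_rot': array([-0.64679204, -3.07377298,  0.00308025]), 'wrist_force': array([-0.20508901,  0.67672275,  0.30253102]), 'torque': array([ 0.01931699, -0.05394647, -0.01352089]), 'grip_force': 0.0, 'width': 0.9995021440219952}
```

View pics/top.png

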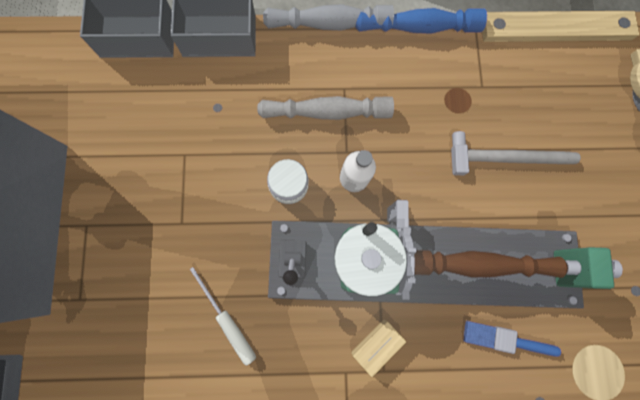

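View pics/scene.png

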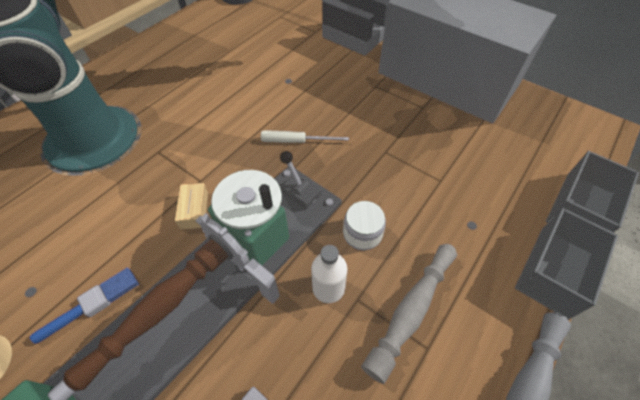

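The top view shows the wheel at about (371,259), its grip at (370,229), the lock ball at (290,277), the bottle at (358,170) and the tin at (288,181). Next I'll turn these into positions.

```bash
python3 - <<'E'
from h import *
for n in("top","scene"):
    P=np.load(n+".npy"); z=P[...,2]; p=cv2.imread(f"pics/{n}.png").astype(int); br=p.sum(2)
    reg=(P[...,0]>.3)&(P[...,0]<.7)&(P[...,1]>-.05)&(P[...,1]<.3)
    m=reg&(abs(z-.156)<.006)&(br>330)
    m=m.astype(np.uint8); k,l,st,ce=cv2.connectedComponentsWithStats(m); i=1+st[1:,4].argmax(); m=l==i
    q=(P[m][:,:2]).astype(np.float32); print(n,"wheel",m.sum(),cv2.minEnclosingCircle(q),np.nanmedian(z[m]), (q.max(0)+q.min(0))/2)
    g=reg&(z>.17)&(z<.222)&(br<200); print("grip",g.sum(),np.nanmedian(P[g],0),np.nanmin(P[g],0),np.nanmax(P[g],0))
    gt=g&(z>.206); print("griptop",gt.sum(),P[gt].mean(0))
    for nm,(a,b) in dict(ball=((277,290),(157,287)),glue=((157,363),(250,330)),wax=((178,288),(215,365))).items():
        r,c=(a if n=="top" else b); w=P[r-5:r+6,c-5:c+6].reshape(-1,3); print(nm,np.nanmedian(w,0),np.nanmax(w[:,2]))
    # bed top
    b=(abs(z-.02)<.004)&(P[...,0]>.3)&(P[...,0]<.65)&(br<330)&(br>90)&(P[...,1]>-.45)&(P[...,1]<.3)
    bq=cv2.minAreaRect(P[b][:,:2].astype(np.float32)); print("bed",b.sum(),bq)
E
```

```text
top wheel 3582 ((0.5187978744506836, 0.032364487648010254), 0.05803045630455017) 0.15560349081910835 [0.51910454 0.03258903]
grip 25 [0.5598138  0.04528149 0.19583788] [0.55545107 0.04010517 0.17893841] [0.56568334 0.04661229 0.20981096]
griptop 3 [0.55866788 0.04259531 0.20938848]
ball [0.4929227  0.1635492  0.12469071] 0.12867336683506458
glue [0.69165192 0.03575152 0.14950439] 0.1520830218199809
wax [0.67747063 0.16755811 0.06450137] 0.06720970120707326
bed 11089 ((0.4930492639541626, -0.09501728415489197), (0.6190176010131836, 0.24239474534988403), 81.37562561035156)
scene wheel 2621 ((0.5188500881195068, 0.030395256355404854), 0.05831648409366608) 0.15595320967152648 [0.5195928  0.03033199]
grip 169 [0.56939817 0.03227017 0.1998432 ] [0.55972278 0.02717467 0.17020575] [0.57308259 0.04101316 0.21357857]
griptop 68 [0.56660582 0.03399216 0.21085857]
ball [0.49740808 0.15999049 0.12258679] 0.12882768778657372
glue [0.68837164 0.03695125 0.14979333] 0.15148840564757127
wax [0.67584443 0.1717387  0.06525156] 0.0672121501643761
bed 13128 ((0.4924772381782532, -0.07869663834571838), (0.5911650657653809, 0.25062280893325806), 77.81978607177734)
```

```bash
python3 - <<'E'
from h import *
c=bot.calibration("wrist"); print(np.round(c["T_tool_cam"],3),np.round(c["mtx"],1))
P=np.load("top.npy"); z=P[...,2]
# leg ridge & bed yaw: leg top points
m=(P[...,1]<-.07)&(P[...,1]>-.33)&(z>.06)&(z<.13)&(abs(P[...,0]-.51)<.05)
v=P[m]; ys=np.arange(-.32,-.07,.02); xs=[(v[(abs(v[:,1]-y)<.01)][:,0].min()+v[(abs(v[:,1]-y)<.01)][:,0].max())/2 for y in ys]
print(np.polyfit(ys,xs,1))
img=cv2.imread("pics/top.png")[185:310,340:500]; cv2.imwrite("pics/c1.png",cv2.resize(img,None,fx=4.5,fy=4.5,interpolation=cv2.INTER_CUBIC))
E
```

```text
[[ 0.     0.962  0.273  0.069]
 [ 1.    -0.     0.     0.001]
 [ 0.     0.273 -0.962 -0.144]
 [ 0.     0.     0.     1.   ]] [[355.6   0.  315.5]
 [  0.  355.6 198.2]
 [  0.    0.    1. ]]
[0.05283645 0.5165509 ]
```

View pics/c1.png

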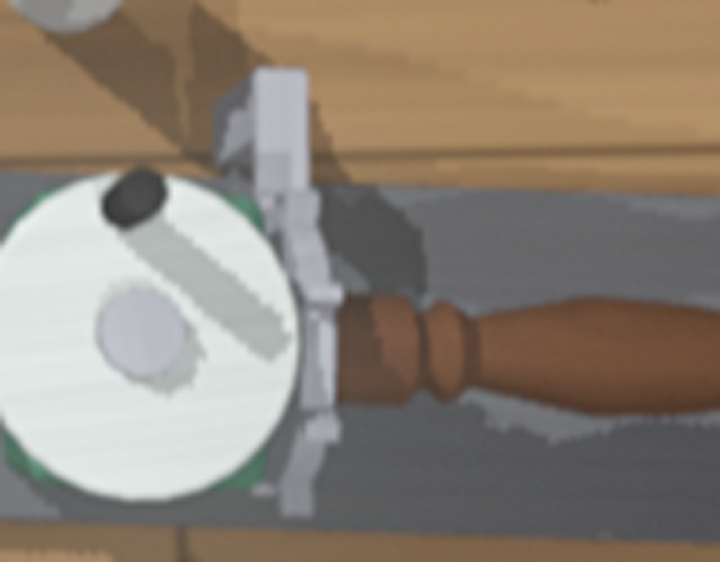

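The yaw is about -3°. The crop shows the ring teeth at about (325,290) and (325,428). I'll move above the ring for a closer look.

Emit:
step_arm([
  [8.5,0,0,-3,0],
  [8.5,-47.8,-49.6,-3,-24],
  [8.5,-47.8,-49.6,-3,-24],
  [8.5,-47.8,-49.6,-3,-24],
  [8.5,-47.8,-49.6,-3,-24],
  [8.5,-47.8,-49.6,-3,-24],
  [8.5,-47.8,-49.6,-3,-24],
  [8.5,-47.8,-49.6,-3,-24],
  [8.5,-47.8,-49.6,-3,-24],
  [8.5,-47.8,-49.6,-3,-24],
  [8.5,-47.8,-49.6,-3,-24],
  [8.5,-47.8,-49.6,-3,-24],
  [8.5,-47.8,-49.6,-3,-24],
  [8.5,-47.8,-49.6,-3,-24],
  [8.5,-47.8,-49.6,-3,-24],
  [8.5,-47.8,-49.6,-3,-24],
  [8.5,-47.8,-49.6,-3,-24],
  [8.5,-47.8,-49.6,-3,-24],
])

```text
time: 1.9
tool_pos: [0.509, -0.028, 0.2608]
tcp_rot: [0.007, -3.141, -0.001]
wrist_force: [-1.3, 1.1, -0.4]
width: 0.993
grip_force: 0.0
```

```bash
python3 - <<'E'
from h import *
p,P=cloud("wrist"); np.save("w1",P); cv2.imwrite("pics/w1.png",p[...,::-1])
s=bot.read_state(); print(s["time"],s["tool_pos"],R.from_rotvec(s["tcp_rot"]).as_matrix().round(3),s["wrist_force"])
a=np.radians(-3.03); C=np.array([.5187,.0315]); d=P[...,:2]-C
hx=d@[np.cos(a),np.sin(a)]; hy=d@[-np.sin(a),np.cos(a)]; z=P[...,2]
m=(hy<-.058)&(hy>-.09)&(z>.1)&(abs(hx)<.1)&(z<.165)
for lo in np.arange(-.09,-.055,.004):
    mm=m&(abs(hy-lo-.002)<.002); r=np.hypot(hx,z-.088)[mm]; print(lo.round(3),mm.sum(),np.percentile(r,[50,95]) if mm.sum() else 0)
r=np.hypot(hx,z-.088); th=np.degrees(np.arctan2(z-.088,hx))
m&=(hy>-.082)&(hy<-.06)
for t in range(20,161,2):
    k=m&(abs(th-t)<1)
    if k.sum(): print(t,k.sum(),np.round(1e3*np.percentile(r[k],[10,50,90]),1))
E
```

```text
1.95 [ 0.50905533 -0.02766817  0.26099343] [[-1.    -0.005 -0.001]
 [-0.005  1.     0.   ]
 [ 0.001  0.    -1.   ]] [-0.28715574  0.24994729 -0.02817614]
-0.09 198 [0.0231564  0.02415202]
-0.086 191 [0.02318342 0.02434011]
-0.082 200 [0.02373125 0.0299177 ]
-0.078 262 [0.0291985  0.03036751]
-0.074 578 [0.05650949 0.06730735]
-0.07 738 [0.05656695 0.06745886]
-0.066 737 [0.05653389 0.06754051]
-0.062 158 [0.05622848 0.06726118]
-0.058 0 0
28 3 [29.1 29.1 29.2]
30 3 [36.8 67.2 67.2]
32 27 [59.6 64.1 67.2]
34 164 [56.5 61.5 66.3]
36 12 [31.7 56.8 59.3]
38 13 [34.6 56.  56.2]
40 7 [26.8 55.9 56.2]
42 12 [29.5 56.  56.3]
44 19 [23.3 56.2 56.5]
46 14 [55.7 56.3 56.6]
48 19 [29.7 56.1 56.5]
50 23 [24.8 55.9 56.3]
52 22 [29.2 56.2 56.6]
54 21 [29.3 56.3 56.6]
56 22 [32.1 56.5 57. ]
58 33 [29.2 56.3 56.9]
60 30 [29.1 56.  56.6]
62 19 [30.2 56.3 56.9]
64 11 [23.8 29.6 30.3]
66 10 [23.6 29.  29.5]
68 6 [26.4 29.4 30.4]
70 10 [23.4 28.7 29.6]
72 19 [27.7 66.8 67.8]
74 53 [37.1 67.5 68.6]
76 59 [29.3 67.3 68.2]
78 158 [55.7 61.  66.7]
80 45 [29.5 56.3 57.1]
82 50 [29.3 56.2 57.2]
84 43 [29.  55.
[... 214 characters left out ...]
1]
104 50 [29.9 56.  57. ]
106 50 [28.6 56.1 56.9]
108 51 [28.8 56.2 57.2]
110 53 [29.1 55.7 56.5]
112 49 [28.9 55.6 56.7]
114 48 [28.1 55.7 56.4]
116 116 [55.6 61.3 67. ]
118 61 [29.3 67.  67.9]
120 60 [28.7 66.6 67.6]
122 19 [23.1 66.5 67.6]
124 11 [22.2 28.5 29.1]
126 13 [23.9 55.2 56.6]
128 40 [28.2 55.4 56.4]
130 48 [28.  55.5 56.3]
132 37 [28.9 55.4 56.1]
134 41 [28.6 55.4 56.1]
136 31 [53.8 55.4 55.8]
138 38 [26.8 54.9 55.8]
140 36 [29.3 55.2 56. ]
142 28 [28.2 55.3 55.8]
144 32 [28.  55.2 56. ]
146 21 [27.9 54.9 55.5]
148 27 [43.8 54.8 55.4]
150 27 [27.9 54.8 55.2]
152 23 [28.1 54.8 55.2]
154 19 [28.7 54.9 55.5]
156 16 [54.4 55.  55.4]
158 20 [54.6 54.9 56.1]
160 166 [55.6 60.  64.9]
```

View pics/w1.png

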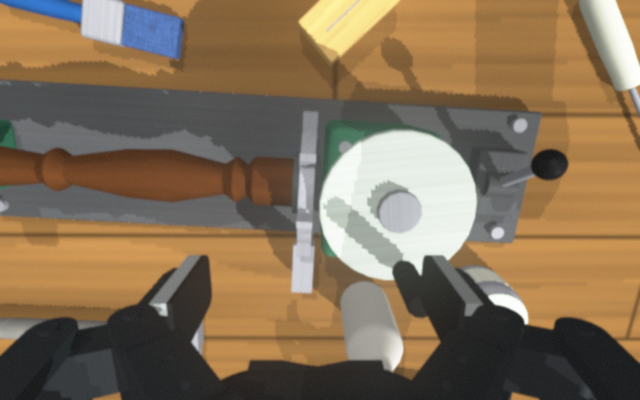

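The wrist view shows the ring and teeth at about column 305, the wheel at (398,205) and the grip at (408,285). The teeth sit at about 30.2° mod 45, which leaves roughly 23.5° of ring, or about 940° of wheel. I'll shut the fingers and come down behind the grip.

Emit:
step_arm([
  [0,-1.6,5,0,0],
  [0,-3.2,9.8,0,0],
  [0,-3.2,9.8,0,0],
  [0,-3.2,9.8,0,0],
  [0,-3.2,9.8,0,0],
  [0,-3.2,9.8,0,0],
  [0,-3.2,9.8,0,0],
  [0,-3.2,9.8,0,0],
  [0,-3.2,9.8,2,0],
  [0,-3.2,9.8,4,0],
  [0,-3.2,9.8,6,0],
  [0,-3.2,9.8,7.5,0],
  [0,-3.2,9.8,8.6,0],
  [0,-3.2,9.8,8.6,0],
], force=60)

```text
time: 3.35
tool_pos: [0.54, 0.069, 0.1734]
tcp_rot: [0.006, -3.138, 0.0]
wrist_force: [-0.3, -0.4, 0.0]
width: -0.001
grip_force: 0.0
```

```bash
cat >> h.py <<'E'
C=np.array([.5187,.0315]); 
def ring(phis,rad=.045,z=None,base=None):
    s=bot.read_state(); M=R.from_rotvec(s["tcp_rot"]).as_matrix(); p0=s["tool_pos"] if base is None else np.array(base)
    f=np.radians(phis); w=np.stack([C[0]+rad*np.cos(f),C[1]+rad*np.sin(f),np.full(len(f),p0[2] if z is None else z)],1)
    print(np.round(s["tool_pos"],4),"F",np.round(s["wrist_force"],1),"t",s["time"])
    print([[0]+np.round(r*100,1).tolist()+[0] for r in (w-p0)@M])
E
python3 - <<'E'
from h import *
print(bot.read_state()["width"])
ring([57,54,51,48,45,42,39,36,33,30,27,24,21,17,12,6,0,-6,-12,-18],z=.175)
E
```

```text
-0.0008600270659007063
[0.54   0.069  0.1734] F [-0.3 -0.4  0. ] t 3.35
[[0, -0.3, 0.0, -0.2, 0], [0, -0.5, -0.1, -0.2, 0], [0, -0.7, -0.3, -0.2, 0], [0, -0.9, -0.4, -0.2, 0], [0, -1.1, -0.6, -0.2, 0], [0, -1.2, -0.7, -0.2, 0], [0, -1.4, -0.9, -0.2, 0], [0, -1.5, -1.1, -0.2, 0], [0, -1.6, -1.3, -0.2, 0], [0, -1.8, -1.5, -0.2, 0], [0, -1.9, -1.7, -0.2, 0], [0, -2.0, -1.9, -0.2, 0], [0, -2.1, -2.1, -0.2, 0], [0, -2.2, -2.4, -0.2, 0], [0, -2.3, -2.8, -0.2, 0], [0, -2.3, -3.3, -0.2, 0], [0, -2.4, -3.8, -0.2, 0], [0, -2.3, -4.2, -0.2, 0], [0, -2.3, -4.7, -0.2, 0], [0, -2.1, -5.1, -0.2, 0]]
```

Emit:
step_arm([
  [0,-0.3,0.0,-0.2,0],
  [0,-0.5,-0.1,-0.2,0],
  [0,-0.7,-0.3,-0.2,0],
  [0,-0.9,-0.4,-0.2,0],
  [0,-1.1,-0.6,-0.2,0],
  [0,-1.2,-0.7,-0.2,0],
  [0,-1.4,-0.9,-0.2,0],
  [0,-1.5,-1.1,-0.2,0],
  [0,-1.6,-1.3,-0.2,0],
  [0,-1.8,-1.5,-0.2,0],
  [0,-1.9,-1.7,-0.2,0],
  [0,-2.0,-1.9,-0.2,0],
  [0,-2.1,-2.1,-0.2,0],
  [0,-2.2,-2.4,-0.2,0],
  [0,-2.3,-2.8,-0.2,0],
  [0,-2.3,-3.3,-0.2,0],
  [0,-2.4,-3.8,-0.2,0],
  [0,-2.3,-4.2,-0.2,0],
  [0,-2.3,-4.7,-0.2,0],
  [0,-2.1,-5.1,-0.2,0],
])

```text
time: 5.35
tool_pos: [0.563, 0.0176, 0.1774]
tcp_rot: [-0.006, 3.14, -0.001]
wrist_force: [3.0, 1.7, -0.7]
width: -0.002
grip_force: 1.5
```

```bash
python3 - <<'E'
from h import *
ring(-18-9*np.arange(1,21),z=.175)
E
```

```text
[0.563  0.0176 0.1774] F [ 3.   1.7 -0.7] t 5.35
[[0, 0.4, -0.7, 0.2, 0], [0, 0.8, -1.3, 0.2, 0], [0, 1.3, -1.8, 0.2, 0], [0, 1.8, -2.2, 0.2, 0], [0, 2.4, -2.6, 0.2, 0], [0, 3.1, -2.9, 0.2, 0], [0, 3.7, -3.0, 0.2, 0], [0, 4.4, -3.1, 0.2, 0], [0, 5.1, -3.0, 0.2, 0], [0, 5.8, -2.9, 0.2, 0], [0, 6.5, -2.6, 0.2, 0], [0, 7.1, -2.2, 0.2, 0], [0, 7.6, -1.8, 0.2, 0], [0, 8.1, -1.2, 0.2, 0], [0, 8.4, -0.6, 0.2, 0], [0, 8.7, 0.0, 0.2, 0], [0, 8.9, 0.7, 0.2, 0], [0, 8.9, 1.4, 0.2, 0], [0, 8.9, 2.1, 0.2, 0], [0, 8.7, 2.8, 0.2, 0]]
```

Emit:
step_arm([
  [0,0.3,-0.7,0.1,0],
  [0,0.7,-1.3,0.1,0],
  [0,1.2,-1.8,0.1,0],
  [0,1.7,-2.2,0.1,0],
  [0,2.3,-2.6,0.1,0],
  [0,3.0,-2.9,0.1,0],
  [0,3.6,-3.0,0.1,0],
  [0,4.3,-3.1,0.1,0],
  [0,5.0,-3.0,0.1,0],
  [0,5.7,-2.9,0.1,0],
  [0,6.4,-2.6,0.1,0],
  [0,7.0,-2.2,0.1,0],
  [0,7.5,-1.8,0.1,0],
  [0,8.0,-1.2,0.1,0],
  [0,8.3,-0.6,0.1,0],
  [0,8.6,0.0,0.1,0],
  [0,8.8,0.7,0.1,0],
  [0,8.8,1.4,0.1,0],
  [0,8.8,2.1,0.1,0],
  [0,8.6,2.8,0.1,0],
])

```text
time: 7.35
tool_pos: [0.4754, 0.0468, 0.1758]
tcp_rot: [0.007, -3.139, -0.0]
wrist_force: [-1.5, -1.7, 1.0]
width: 0.002
grip_force: 1.5
```

```bash
python3 - <<'E'
from h import *
ring(-198-9*np.arange(1,21),z=.176)
E
```

```text
[0.4754 0.0468 0.1758] F [-1.5 -1.7  1. ] t 7.35
[[0, -0.3, 0.5, -0.0, 0], [0, -0.7, 1.1, -0.0, 0], [0, -1.2, 1.6, -0.0, 0], [0, -1.7, 2.1, -0.0, 0], [0, -2.3, 2.5, -0.0, 0], [0, -2.9, 2.7, -0.0, 0], [0, -3.6, 2.9, -0.0, 0], [0, -4.3, 2.9, -0.0, 0], [0, -5.0, 2.9, -0.0, 0], [0, -5.7, 2.7, -0.0, 0], [0, -6.4, 2.4, -0.0, 0], [0, -7.0, 2.1, -0.0, 0], [0, -7.5, 1.6, -0.0, 0], [0, -8.0, 1.1, -0.0, 0], [0, -8.3, 0.5, -0.0, 0], [0, -8.6, -0.2, -0.0, 0], [0, -8.8, -0.9, -0.0, 0], [0, -8.8, -1.6, -0.0, 0], [0, -8.8, -2.3, -0.0, 0], [0, -8.6, -3.0, -0.0, 0]]
```

Emit:
step_arm([
  [0,-0.3,0.6,0,0],
  [0,-0.7,1.2,0,0],
  [0,-1.2,1.7,0,0],
  [0,-1.7,2.2,0,0],
  [0,-2.3,2.6,0,0],
  [0,-2.9,2.8,0,0],
  [0,-3.6,3.0,0,0],
  [0,-4.3,3.0,0,0],
  [0,-5.0,3.0,0,0],
  [0,-5.7,2.8,0,0],
  [0,-6.4,2.5,0,0],
  [0,-7.0,2.2,0,0],
  [0,-7.5,1.7,0,0],
  [0,-8.0,1.2,0,0],
  [0,-8.3,0.6,0,0],
  [0,-8.6,-0.1,0,0],
  [0,-8.8,-0.8,0,0],
  [0,-8.8,-1.5,0,0],
  [0,-8.8,-2.2,0,0],
  [0,-8.6,-2.9,0,0],
])

```text
time: 9.35
tool_pos: [0.5633, 0.0165, 0.1768]
tcp_rot: [-0.006, 3.139, -0.001]
wrist_force: [2.8, 1.2, -1.0]
width: 0.001
grip_force: 1.5
```

```bash
python3 - <<'E'
from h import *
ring(-378-9*np.arange(1,21),z=.176)
E
```

```text
[0.5633 0.0165 0.1768] F [ 2.8  1.2 -1. ] t 9.35
[[0, 0.5, -0.5, 0.1, 0], [0, 0.8, -1.1, 0.1, 0], [0, 1.3, -1.7, 0.1, 0], [0, 1.8, -2.1, 0.1, 0], [0, 2.4, -2.5, 0.1, 0], [0, 3.1, -2.8, 0.1, 0], [0, 3.8, -2.9, 0.1, 0], [0, 4.5, -3.0, 0.1, 0], [0, 5.2, -2.9, 0.1, 0], [0, 5.9, -2.8, 0.1, 0], [0, 6.5, -2.5, 0.1, 0], [0, 7.1, -2.1, 0.1, 0], [0, 7.6, -1.6, 0.1, 0], [0, 8.1, -1.1, 0.1, 0], [0, 8.5, -0.5, 0.1, 0], [0, 8.7, 0.1, 0.1, 0], [0, 8.9, 0.8, 0.1, 0], [0, 9.0, 1.5, 0.1, 0], [0, 8.9, 2.2, 0.1, 0], [0, 8.7, 2.9, 0.1, 0]]
```

Emit:
step_arm([
  [0,0.4,-0.6,0.1,0],
  [0,0.7,-1.2,0.1,0],
  [0,1.2,-1.7,0.1,0],
  [0,1.7,-2.1,0.1,0],
  [0,2.3,-2.5,0.1,0],
  [0,3.0,-2.8,0.1,0],
  [0,3.7,-2.9,0.1,0],
  [0,4.4,-3.0,0.1,0],
  [0,5.1,-2.9,0.1,0],
  [0,5.8,-2.8,0.1,0],
  [0,6.4,-2.5,0.1,0],
  [0,7.0,-2.1,0.1,0],
  [0,7.5,-1.6,0.1,0],
  [0,8.0,-1.1,0.1,0],
  [0,8.4,-0.5,0.1,0],
  [0,8.6,0.1,0.1,0],
  [0,8.8,0.8,0.1,0],
  [0,8.9,1.5,0.1,0],
  [0,8.8,2.2,0.1,0],
  [0,8.6,2.8,0.1,0],
])

```text
time: 11.35
tool_pos: [0.4755, 0.0459, 0.1748]
tcp_rot: [0.007, -3.139, -0.0]
wrist_force: [-2.7, -1.5, 0.5]
width: 0.004
grip_force: 1.5
```

```bash
python3 - <<'E'
from h import *
ring(-558-9*np.arange(1,21),z=.176)
E
```

```text
[0.4755 0.0459 0.1748] F [-2.7 -1.5  0.5] t 11.35
[[0, -0.3, 0.6, -0.1, 0], [0, -0.7, 1.2, -0.1, 0], [0, -1.1, 1.7, -0.1, 0], [0, -1.7, 2.2, -0.1, 0], [0, -2.3, 2.6, -0.1, 0], [0, -2.9, 2.8, -0.1, 0], [0, -3.6, 3.0, -0.1, 0], [0, -4.3, 3.0, -0.1, 0], [0, -5.0, 3.0, -0.1, 0], [0, -5.7, 2.8, -0.1, 0], [0, -6.4, 2.5, -0.1, 0], [0, -7.0, 2.2, -0.1, 0], [0, -7.5, 1.7, -0.1, 0], [0, -8.0, 1.2, -0.1, 0], [0, -8.3, 0.6, -0.1, 0], [0, -8.6, -0.1, -0.1, 0], [0, -8.8, -0.8, -0.1, 0], [0, -8.8, -1.5, -0.1, 0], [0, -8.8, -2.2, -0.1, 0], [0, -8.6, -2.9, -0.1, 0]]
```

Emit:
step_arm([
  [0,-0.3,0.6,-0.1,0],
  [0,-0.7,1.2,-0.1,0],
  [0,-1.2,1.7,-0.1,0],
  [0,-1.7,2.2,-0.1,0],
  [0,-2.3,2.6,-0.1,0],
  [0,-2.9,2.8,-0.1,0],
  [0,-3.6,3.0,-0.1,0],
  [0,-4.3,3.0,-0.1,0],
  [0,-5.0,3.0,-0.1,0],
  [0,-5.7,2.8,-0.1,0],
  [0,-6.4,2.5,-0.1,0],
  [0,-7.0,2.2,-0.1,0],
  [0,-7.5,1.7,-0.1,0],
  [0,-8.0,1.2,-0.1,0],
  [0,-8.3,0.6,-0.1,0],
  [0,-8.6,-0.1,-0.1,0],
  [0,-8.8,-0.8,-0.1,0],
  [0,-8.8,-1.5,-0.1,0],
  [0,-8.8,-2.2,-0.1,0],
  [0,-8.6,-2.9,-0.1,0],
])

```text
time: 13.35
tool_pos: [0.5634, 0.0154, 0.1768]
tcp_rot: [-0.007, 3.139, -0.001]
wrist_force: [3.1, 1.2, -0.5]
width: -0.004
grip_force: 1.5
```

```bash
cat >> h.py <<'E'
def teeth(names=("wrist","top","scene")):
    a=np.radians(-3.03)
    for n in names:
        p,P=cloud(n); cv2.imwrite(f"pics/last_{n}.png",p[...,::-1]); d=P[...,:2]-C
        hx=d@[np.cos(a),np.sin(a)]; hy=d@[-np.sin(a),np.cos(a)]; z=P[...,2]-.088
        r=np.hypot(hx,z); th=np.degrees(np.arctan2(z,hx))
        m=(hy>-.078)&(hy<-.062)&(r>.05)&(r<.070)&(z<.07)
        b=np.arange(0,181,2); o=[]
        for t in b:
            k=m&(abs(th-t)<1); o.append(f"{t}:{1e3*np.median(r[k]):.0f}" if k.sum()>3 else f"{t}:-")
        print(n,*[x for x in o if not x.endswith(('-','54','55','56','57'))])
E
python3 - <<'E'
from h import *
teeth()
ring(-738-9*np.arange(1,11),z=.176)
E
```

```text
wrist 2:66 4:66 14:62 16:59 54:67 56:68 58:64 60:59 98:67 100:67 102:67 140:58 142:63 144:67 146:66
top 142:59 144:61 146:66 148:66
scene 0:64 2:66 4:66 10:64 12:62 14:61 30:53 54:66 56:66 58:63 96:58 98:61 100:65 102:65 142:60 144:63
[0.5626 0.0153 0.1767] F [ 0.5 -0.1  0.5] t 13.5
[[0, 0.4, -0.4, 0.1, 0], [0, 0.8, -1.0, 0.1, 0], [0, 1.2, -1.6, 0.1, 0], [0, 1.8, -2.0, 0.1, 0], [0, 2.4, -2.4, 0.1, 0], [0, 3.0, -2.7, 0.1, 0], [0, 3.7, -2.8, 0.1, 0], [0, 4.4, -2.9, 0.1, 0], [0, 5.1, -2.8, 0.1, 0], [0, 5.8, -2.6, 0.1, 0]]
```

Emit:
step_arm([
  [0,0.2,-0.3,0.1,0],
  [0,0.4,-0.6,0.1,0],
  [0,0.8,-1.1,0.1,0],
  [0,1.2,-1.6,0.1,0],
  [0,1.8,-2.0,0.1,0],
  [0,2.4,-2.4,0.1,0],
  [0,3.0,-2.7,0.1,0],
  [0,3.7,-2.8,0.1,0],
  [0,4.4,-2.9,0.1,0],
  [0,5.1,-2.8,0.1,0],
  [0,5.8,-2.6,0.1,0],
  [0,5.8,-2.6,0.1,0],
])

```text
time: 14.7
tool_pos: [0.5027, -0.0097, 0.1748]
tcp_rot: [0.007, -3.139, 0.0]
wrist_force: [-0.4, -0.2, 0.8]
width: -0.001
grip_force: 0.2
```

```bash
python3 - <<'E'
from h import *
teeth(("wrist","scene"))
p=cv2.imread("pics/last_scene.png")[150:320,150:330]; cv2.imwrite("pics/c2.png",cv2.resize(p,None,fx=3.4,fy=3.4,interpolation=cv2.INTER_CUBIC))
ring(-828-4*np.arange(1,16),z=.176)
E
```

```text
wrist 96:67 98:68 100:64 138:58 140:64 142:67 144:66
scene 2:66 4:68 6:66 8:64 10:62 12:58 50:62 52:66 54:66 56:60 96:60 98:66 100:66 138:58 140:60 142:62 144:61
[ 0.503  -0.0095  0.1744] F [ 0.3 -0.   0.3] t 14.8
[[0, 0.1, -0.1, -0.2, 0], [0, 0.4, 0.1, -0.2, 0], [0, 0.7, 0.2, -0.2, 0], [0, 0.9, 0.4, -0.2, 0], [0, 1.2, 0.6, -0.2, 0], [0, 1.4, 0.8, -0.2, 0], [0, 1.7, 1.0, -0.2, 0], [0, 1.9, 1.2, -0.2, 0], [0, 2.1, 1.5, -0.1, 0], [0, 2.2, 1.7, -0.1, 0], [0, 2.4, 2.0, -0.1, 0], [0, 2.5, 2.3, -0.1, 0], [0, 2.6, 2.6, -0.1, 0], [0, 2.7, 2.9, -0.1, 0], [0, 2.8, 3.2, -0.1, 0]]
```

View pics/c2.png

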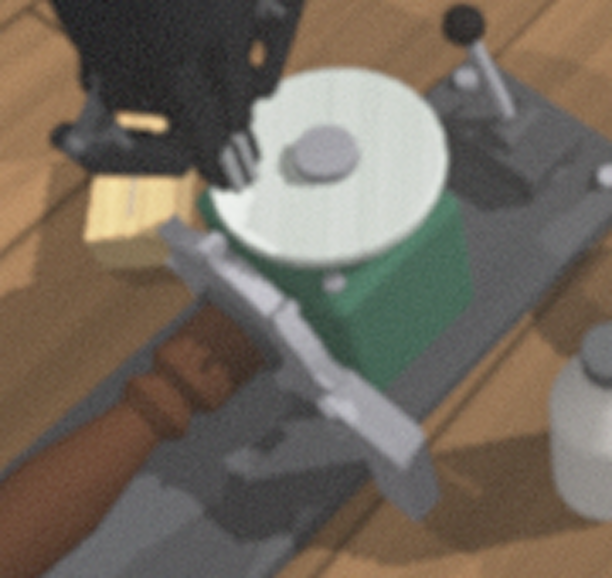

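The crop shows the tooth close to the stop nose at about (335,405), with the bottle clear of it. I'll back off and turn the finger face to the tangent, then push with its flat side.

```bash
cat >> h.py <<'E'
def tang(psis,D=.0235,z=.176):
    s=bot.read_state(); M=R.from_rotvec(s["tcp_rot"]).as_matrix(); p0=s["tool_pos"]; D=np.broadcast_to(D,len(psis))
    print(np.round(p0,4),"F",np.round(s["wrist_force"],1),"t",s["time"],"q6",s["q"][5],"tooly",np.degrees(np.arctan2(M[1,1],M[0,1])))
    out=[]
    for ps,d in zip(np.radians(psis),D):
        t=np.array([np.sin(ps),-np.cos(ps)]); w=C+.045*np.array([np.cos(ps),np.sin(ps)])-d*t
        l=M.T@(np.array([*w,z])-p0); tw=-(ps-np.pi/2-np.arctan2(M[1,1],M[0,1])); tw=(np.degrees(tw)+180)%360-180
        out.append([0]+np.round(l*100,2).tolist()+[round(tw,1)])
    print(out)
def tf():
    s=bot.read_state(); M=R.from_rotvec(s["tcp_rot"]).as_matrix(); d=s["tool_pos"][:2]-C
    print("F tool",np.round(M.T@s["wrist_force"],2),"rel",np.round(d*1e3,1),"tool y/x comps mm",np.round(M[:2,:2].T@d*1e3,1))
E
python3 - <<'E'
from h import *
tang([220,220,220,216,212,208,204],[.035,.03,.025,.0235,.0235,.0235,.0235])
E
```

```text
[ 0.503  -0.0095  0.1744] F [ 0.3 -0.   0.3] t 14.8 q6 -1.6437614533449316 tooly 90.2507210563925
[[0, -0.37, -1.47, -0.16, np.float64(-39.7)], [0, -0.05, -1.09, -0.16, np.float64(-39.7)], [0, 0.27, -0.7, -0.16, np.float64(-39.7)], [0, 0.69, -0.44, -0.15, np.float64(-35.7)], [0, 1.0, -0.27, -0.15, np.float64(-31.7)], [0, 1.3, -0.08, -0.15, np.float64(-27.7)], [0, 1.58, 0.13, -0.15, np.float64(-23.7)]]
```

Emit:
step_arm([
  [0,-0.4,-1.5,-0.15,0],
  [0,-0.4,-1.5,-0.15,-8],
  [0,-0.4,-1.5,-0.15,-16],
  [0,-0.4,-1.5,-0.15,-24],
  [0,-0.4,-1.5,-0.15,-32],
  [0,-0.4,-1.5,-0.15,-39.7],
  [0,-0.4,-1.5,-0.15,-39.7],
  [0,-0.05,-1.1,-0.15,-39.7],
  [0,0.3,-0.7,-0.15,-39.7],
  [0,0.3,-0.7,-0.15,-39.7],
])

```text
time: 15.8
tool_pos: [0.5008, -0.0164, 0.1765]
tcp_rot: [1.071, -2.952, -0.001]
wrist_force: [-0.2, -0.4, 0.9]
width: 0.002
grip_force: 0.0
```

```bash
python3 - <<'E'
from h import *
tf(); tang([218,216,214,212,210,208,206,204,202,200])
E
```

```text
F tool [ 0.44 -0.15 -0.86] rel [-17.9 -47.9] tool y/x comps mm [ 44.4 -25.3]
[ 0.5008 -0.0164  0.1765] F [-0.2 -0.4  0.9] t 15.8 q6 -2.3495755050153937 tooly 129.8852184999118
[[0, 0.13, 0.33, 0.05, np.float64(1.9)], [0, 0.2, 0.49, 0.05, np.float64(3.9)], [0, 0.27, 0.65, 0.05, np.float64(5.9)], [0, 0.34, 0.82, 0.05, np.float64(7.9)], [0, 0.39, 0.99, 0.05, np.float64(9.9)], [0, 0.44, 1.16, 0.05, np.float64(11.9)], [0, 0.49, 1.33, 0.05, np.float64(13.9)], [0, 0.53, 1.5, 0.05, np.float64(15.9)], [0, 0.56, 1.68, 0.05, np.float64(17.9)], [0, 0.59, 1.85, 0.05, np.float64(19.9)]]
```

Emit:
step_arm([
  [0,0.05,0.15,0.05,2],
  [0,0.13,0.33,0.05,2],
  [0,0.2,0.49,0.05,4],
  [0,0.27,0.65,0.05,6],
  [0,0.34,0.82,0.05,8],
  [0,0.39,0.99,0.05,10],
  [0,0.44,1.16,0.05,12],
  [0,0.49,1.33,0.05,14],
  [0,0.53,1.5,0.05,16],
  [0,0.56,1.68,0.05,18],
  [0,0.59,1.85,0.05,20],
])

```text
time: 16.9
tool_pos: [0.4853, -0.0071, 0.1763]
tcp_rot: [-0.542, 3.094, -0.003]
wrist_force: [1.2, -3.2, -1.0]
width: -0.002
grip_force: 1.5
```

```bash
python3 - <<'E'
from h import *
tf(); teeth(("wrist","scene")); tang([200,198,196,194,192,190,188,186,184,182,180])
E
```

```text
F tool [-0.   -3.38  1.01] rel [-33.4 -38.6] tool y/x comps mm [ 44.6 -24.9]
wrist 94:67 96:67 98:67 100:63 138:60 140:66 142:67 144:66
scene 2:67 4:67 8:66 10:61 12:61 50:64 52:66 54:66 94:58 96:62 98:65 100:66 138:59 140:60 142:61
[ 0.4852 -0.0069  0.1764] F [ 1.3 -2.9 -0.7] t 17.0 q6 -1.9834681211980039 tooly 109.9610267252201
[[0, 0.04, 0.11, 0.04, np.float64(-0.0)], [0, 0.12, 0.27, 0.04, np.float64(2.0)], [0, 0.19, 0.43, 0.04, np.float64(4.0)], [0, 0.26, 0.59, 0.04, np.float64(6.0)], [0, 0.32, 0.76, 0.04, np.float64(8.0)], [0, 0.38, 0.93, 0.04, np.float64(10.0)], [0, 0.43, 1.1, 0.04, np.float64(12.0)], [0, 0.47, 1.27, 0.04, np.float64(14.0)], [0, 0.51, 1.44, 0.04, np.float64(16.0)], [0, 0.55, 1.62, 0.04, np.float64(18.0)], [0, 0.57, 1.79, 0.04, np.float64(20.0)]]
```

Emit:
step_arm([
  [0,0.07,0.17,0,2],
  [0,0.14,0.33,0,4],
  [0,0.21,0.49,0,6],
  [0,0.27,0.66,0,8],
  [0,0.33,0.83,0,10],
  [0,0.38,1.0,0,12],
  [0,0.42,1.17,0,14],
  [0,0.46,1.34,0,16],
  [0,0.5,1.52,0,18],
])

```text
time: 17.9
tool_pos: [0.4752, 0.0056, 0.1763]
tcp_rot: [0.053, -3.141, 0.002]
wrist_force: [0.1, -2.8, -0.9]
width: 0.0
grip_force: 1.5
```

```bash
python3 - <<'E'
from h import *
tf(); tang([182,180,178,176,174,172,170])
E
```

```text
F tool [ 0.03 -2.83  0.88] rel [-43.5 -25.9] tool y/x comps mm [ 44.4 -24.4]
[0.4752 0.0056 0.1763] F [ 0.1 -2.8 -0.9] t 17.9 q6 -1.643697570188865 tooly 91.93140228885025
[[0, 0.06, 0.08, 0.03, np.float64(-0.1)], [0, 0.14, 0.24, 0.03, np.float64(1.9)], [0, 0.22, 0.4, 0.03, np.float64(3.9)], [0, 0.28, 0.57, 0.03, np.float64(5.9)], [0, 0.35, 0.73, 0.03, np.float64(7.9)], [0, 0.4, 0.9, 0.03, np.float64(9.9)], [0, 0.45, 1.07, 0.03, np.float64(11.9)]]
```

Emit:
step_arm([
  [0,0.07,0.17,0,2],
  [0,0.14,0.33,0,4],
  [0,0.21,0.49,0,6],
  [0,0.27,0.66,0,8],
])

```text
time: 18.3
tool_pos: [0.4721, 0.0122, 0.1763]
tcp_rot: [-0.166, -3.137, 0.002]
wrist_force: [-0.6, -3.2, 0.2]
width: 0.002
grip_force: 1.5
```

Emit:
step_arm([
  [0,0.07,0.17,0,2],
  [0,0.14,0.33,0,4],
  [0,0.21,0.49,0,6],
  [0,0.21,0.49,0,6],
])

```text
time: 18.7
tool_pos: [0.4705, 0.0175, 0.1763]
tcp_rot: [-0.328, -3.124, 0.001]
wrist_force: [-0.5, -2.6, -0.2]
width: -0.005
grip_force: 1.2
```

```bash
python3 - <<'E'
from h import *
tf(); teeth(("wrist","scene")); tang([168,166,164,162])
E
```

```text
F tool [-0.01 -2.65  0.18] rel [-48.2 -14. ] tool y/x comps mm [ 44.3 -23.7]
wrist 138:62 140:67 142:67 144:66
scene 0:64 2:67 4:66 6:65 8:63 10:60 50:65 52:65 54:65 94:60 96:66 98:66 138:61 140:60 142:58
[0.4706 0.0175 0.1763] F [-1.3 -3.   0.3] t 18.8 q6 -1.3768917978929924 tooly 78.02275164327904
[[0, 0.09, 0.02, 0.03, np.float64(0.0)], [0, 0.16, 0.18, 0.03, np.float64(2.0)], [0, 0.24, 0.34, 0.03, np.float64(4.0)], [0, 0.31, 0.5, 0.03, np.float64(6.0)]]
```

Emit:
step_arm([
  [0,0.06,0.11,0,1.3],
  [0,0.1,0.21,0,2.6],
  [0,0.15,0.31,0,3.8],
  [0,0.19,0.41,0,5],
])

```text
time: 19.2
tool_pos: [0.4697, 0.0222, 0.1763]
tcp_rot: [-0.469, -3.106, 0.0]
wrist_force: [0.1, -2.4, 0.0]
width: 0.002
grip_force: 1.5
```

Emit:
step_arm([
  [0,0.04,0.11,0,1.3],
  [0,0.08,0.21,0,2.6],
  [0,0.12,0.31,0,3.8],
  [0,0.16,0.41,0,5],
])

```text
time: 19.6
tool_pos: [0.4694, 0.0267, 0.1763]
tcp_rot: [-0.604, -3.083, 0.0]
wrist_force: [-1.5, -2.5, 0.3]
width: -0.0
grip_force: 1.5
```

Emit:
step_arm([
  [0,0.04,0.11,0,1.3],
  [0,0.08,0.21,0,2.6],
  [0,0.12,0.31,0,3.8],
  [0,0.16,0.41,0,5],
])

```text
time: 20.0
tool_pos: [0.4695, 0.0311, 0.1763]
tcp_rot: [-0.738, -3.054, 0.0]
wrist_force: [-1.3, -2.1, 0.8]
width: 0.001
grip_force: 1.5
```

```bash
python3 - <<'E'
from h import *
tf(); teeth(("scene",)); tang([153,151,149,147])
p=cv2.imread("pics/last_scene.png")[225:325,210:310]; cv2.imwrite("pics/c3.png",cv2.resize(p,None,fx=6,fy=6,interpolation=cv2.INTER_CUBIC))
E
```

```text
F tool [ 0.21 -2.43 -0.78] rel [-49.2  -0.4] tool y/x comps mm [ 43.6 -22.9]
scene 2:67 4:66 6:62 8:64 10:59 50:65 52:66 54:62 94:60 96:65 98:66 136:58 138:59 140:60 142:62
[0.4695 0.0312 0.1763] F [-1.2 -1.5  0.4] t 20.05 q6 -1.0829033555574434 tooly 62.79779814218038
[[0, 0.13, -0.09, 0.03, np.float64(-0.2)], [0, 0.21, 0.07, 0.03, np.float64(1.8)], [0, 0.28, 0.23, 0.03, np.float64(3.8)], [0, 0.35, 0.4, 0.03, np.float64(5.8)]]
```

View pics/c3.png

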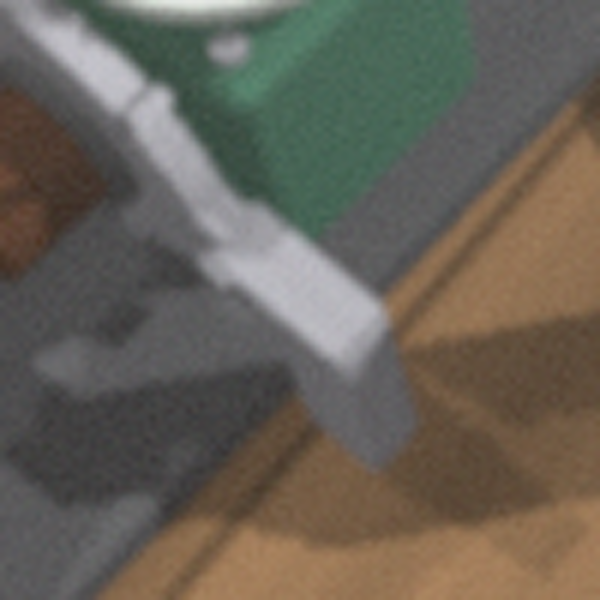

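The crop shows the tooth at about (225,240), practically at the nose. Contact is close, so I'll carry on in small steps.

Emit:
step_arm([
  [0,0.08,0.1,0,1.3],
  [0,0.14,0.19,0,2.6],
  [0,0.2,0.28,0,3.8],
  [0,0.25,0.37,0,5],
])

```text
time: 20.45
tool_pos: [0.4689, 0.0355, 0.1763]
tcp_rot: [-0.87, -3.019, -0.0]
wrist_force: [-0.9, -2.6, -0.6]
width: 0.001
grip_force: 1.5
```

Emit:
step_arm([
  [0,0.05,0.1,0,1.3],
  [0,0.1,0.2,0,2.6],
  [0,0.14,0.3,0,3.8],
  [0,0.18,0.39,0,5],
])

```text
time: 20.85
tool_pos: [0.4694, 0.0398, 0.1762]
tcp_rot: [-1.001, -2.978, -0.0]
wrist_force: [-2.5, -2.2, 1.4]
width: 0.0
grip_force: 1.5
```

Emit:
step_arm([
  [0,0.05,0.1,0,1.3],
  [0,0.1,0.2,0,2.6],
  [0,0.14,0.3,0,3.8],
  [0,0.18,0.39,0,5],
])

```text
time: 21.25
tool_pos: [0.4704, 0.0439, 0.1762]
tcp_rot: [-1.13, -2.931, 0.0]
wrist_force: [-1.9, -2.2, 0.4]
width: 0.0
grip_force: 1.5
```

```bash
python3 - <<'E'
from h import *
tf(); tang([138,136,134,133])
E
```

```text
F tool [-0.09 -2.91 -0.45] rel [-48.3  12.4] tool y/x comps mm [ 44.2 -23.2]
[0.4704 0.0439 0.1762] F [-1.9 -2.2  0.4] t 21.25 q6 -0.794526787458844 tooly 47.83416739507318
[[0, 0.08, -0.04, 0.02, np.float64(-0.2)], [0, 0.16, 0.12, 0.02, np.float64(1.8)], [0, 0.23, 0.28, 0.02, np.float64(3.8)], [0, 0.27, 0.36, 0.02, np.float64(4.8)]]
```

Emit:
step_arm([
  [0,0.06,0.1,0,1.3],
  [0,0.11,0.2,0,2.6],
  [0,0.16,0.3,0,3.8],
  [0,0.2,0.4,0,5],
])

```text
time: 21.65
tool_pos: [0.4716, 0.0482, 0.1763]
tcp_rot: [-1.257, -2.879, -0.0]
wrist_force: [-1.6, -2.0, 1.5]
width: -0.006
grip_force: 1.5
```

Emit:
step_arm([
  [0,0.05,0.1,0,1.3],
  [0,0.1,0.2,0,2.6],
  [0,0.14,0.3,0,3.8],
  [0,0.18,0.4,0,5],
])

```text
time: 22.05
tool_pos: [0.4733, 0.0523, 0.1763]
tcp_rot: [-1.381, -2.822, -0.0]
wrist_force: [-2.6, -1.8, 0.5]
width: -0.0
grip_force: 1.5
```

Emit:
step_arm([
  [0,0.05,0.1,0,1.3],
  [0,0.1,0.2,0,2.6],
  [0,0.14,0.3,0,3.8],
  [0,0.18,0.4,0,5],
])

```text
time: 22.45
tool_pos: [0.4753, 0.0562, 0.1762]
tcp_rot: [-1.503, -2.759, 0.0]
wrist_force: [-2.2, -2.2, 0.8]
width: -0.003
grip_force: 1.5
```

```bash
python3 - <<'E'
from h import *
tf(); teeth(("wrist","scene","top")); tang([123,121,119,118])
E
```

```text
F tool [-0.61 -3.05 -0.81] rel [-43.4  24.7] tool y/x comps mm [ 44.3 -23.1]
wrist
scene 2:67 4:66 6:65 8:60 10:59 48:66 50:66 52:66 54:59 94:62 96:66 98:66 136:60 138:60 140:60
top 2:67 4:68 6:61 8:60 10:58 50:66 52:65 54:61
[0.4755 0.0562 0.1762] F [-1.6 -1.2  0.3] t 22.6 q6 -0.5093977262466788 tooly 32.932645587224435
[[0, 0.08, -0.07, 0.02, np.float64(-0.1)], [0, 0.16, 0.09, 0.02, np.float64(1.9)], [0, 0.23, 0.25, 0.02, np.float64(3.9)], [0, 0.26, 0.33, 0.02, np.float64(4.9)]]
```

Emit:
step_arm([
  [0,0.06,0.1,0,1.3],
  [0,0.11,0.2,0,2.6],
  [0,0.16,0.3,0,3.8],
  [0,0.2,0.4,0,5],
])

```text
time: 23.0
tool_pos: [0.4771, 0.0597, 0.1762]
tcp_rot: [-1.621, -2.69, 0.002]
wrist_force: [-5.8, -3.2, 3.7]
width: -0.002
grip_force: 3.5
```

```bash
python3 - <<'E'
from h import *
for _ in range(2): tf(); bot.read_camera("top")
E
```

```text
F tool [-0.1  -6.66 -3.67] rel [-41.6  28.2] tool y/x comps mm [ 44.4 -23.6]
F tool [-0.93 -5.43 -2.62] rel [-41.7  28.3] tool y/x comps mm [ 44.4 -23.7]
```

Emit:
step_arm([
  [0,0,0.05,0,0],
  [0,0,0.05,0,0],
])

```text
time: 23.3
tool_pos: [0.4771, 0.0597, 0.1762]
tcp_rot: [-1.62, -2.69, 0.003]
wrist_force: [-6.8, -2.8, 2.9]
width: 0.003
grip_force: 3.5
```

```bash
python3 - <<'E'
from h import *
tf()
E
```

```text
F tool [ 0.75 -7.32 -2.84] rel [-41.6  28.2] tool y/x comps mm [ 44.4 -23.6]
```

Emit:
step_arm([
  [0,0,0.1,0,0],
  [0,0,0.2,0,0],
  [0,0,0.2,0,0],
  [0,0,0.2,0,0],
])

```text
time: 23.7
tool_pos: [0.4772, 0.0599, 0.1762]
tcp_rot: [-1.618, -2.688, 0.008]
wrist_force: [-11.8, -5.2, 7.7]
width: -0.004
grip_force: 6.7
```

```bash
python3 - <<'E'
from h import *
tf()
E
```

```text
F tool [  0.95 -12.9   -7.6 ] rel [-41.5  28.4] tool y/x comps mm [ 44.5 -23.4]
```

Emit:
step_arm([
  [0,0,0,-0.05,0],
  [0,0,0.05,-0.1,0],
  [0,0,0.05,-0.1,0],
])

```text
time: 24.0
tool_pos: [0.4771, 0.06, 0.1763]
tcp_rot: [-1.618, -2.687, 0.01]
wrist_force: [-11.7, -4.6, 4.8]
width: 0.001
grip_force: 6.4
```

```bash
python3 - <<'E'
from h import *
tf()
E
```

```text
F tool [  1.37 -12.54  -4.7 ] rel [-41.6  28.5] tool y/x comps mm [ 44.7 -23.4]
```

Emit:
step_arm([
  [0,0,0.05,-0.05,0],
  [0,0,0.1,-0.1,0],
  [0,0,0.15,-0.1,0],
  [0,0,0.15,-0.1,0],
])

```text
time: 24.4
tool_pos: [0.4769, 0.0603, 0.1764]
tcp_rot: [-1.616, -2.685, 0.014]
wrist_force: [-12.5, -7.8, 3.3]
width: -0.002
grip_force: 7.7
```

```bash
python3 - <<'E'
from h import *
tf()
E
```

```text
F tool [ -1.05 -14.72  -3.1 ] rel [-41.8  28.8] tool y/x comps mm [ 45.  -23.4]
```

Emit:
step_arm([
  [0,0,0.05,0,0],
  [0,0,0.08,0,0],
  [0,0,0.08,0,0],
  [0,0,0.08,0,0],
])

```text
time: 24.8
tool_pos: [0.4769, 0.0604, 0.1763]
tcp_rot: [-1.616, -2.684, 0.016]
wrist_force: [-15.3, -8.1, 4.3]
width: 0.001
grip_force: 8.9
```

```bash
python3 - <<'E'
from h import *
for _ in range(3): tf(); bot.read_camera("top")
E
```

```text
F tool [  0.04 -17.37  -4.11] rel [-41.8  28.9] tool y/x comps mm [ 45.1 -23.4]
F tool [ -0.34 -18.57  -4.78] rel [-41.7  28.9] tool y/x comps mm [ 45.  -23.4]
F tool [ -0.58 -17.93  -4.8 ] rel [-41.7  28.9] tool y/x comps mm [ 45.1 -23.4]
```

Emit:
step_arm([
  [0,0,-0.02,0,0],
  [0,0,-0.02,0,0],
  [0,0,-0.02,0,0],
  [0,0,-0.02,0,0],
  [0,0,-0.02,0,0],
  [0,0,-0.02,0,0],
  [0,0,-0.02,0,0],
  [0,0,-0.02,0,0],
])

```text
time: 25.75
tool_pos: [0.4769, 0.0604, 0.1764]
tcp_rot: [-1.616, -2.685, 0.015]
wrist_force: [-14.1, -8.6, 3.5]
width: 0.002
grip_force: 8.6
```

```bash
python3 - <<'E'
from h import *
tf()
E
```

```text
F tool [ -0.99 -16.58  -3.29] rel [-41.8  28.9] tool y/x comps mm [ 45.1 -23.4]
```

Emit:
step_arm([
  [0,0,-0.3,0,0],
  [0,0,-0.7,0,0],
  [0,0,-1.2,0,0],
  [0,0,-1.6,0,0],
  [0,0,-1.6,-2,0],
  [0,0,-1.6,-6,0],
  [0,0,-1.6,-10,0],
  [0,0,-1.6,-10,0],
])

```text
time: 26.55
tool_pos: [0.4722, 0.0552, 0.2858]
tcp_rot: [1.614, 2.682, 0.012]
wrist_force: [0.4, 0.2, 0.4]
width: 0.001
grip_force: 0.0
```

```bash
python3 - <<'E'
from h import *
tf(); s=bot.read_state(); print(s["q"])
for n in("wrist","top","scene"):
    p,P=cloud(n); cv2.imwrite(f"pics/e_{n}.png",p[...,::-1])
    z=P[...,2]; x=P[...,0]; y=P[...,1]
    m=(p.sum(2)<150)&(z>.09)&(z<.135)&(abs(x-.495)<.05)&(abs(y-.162)<.04)
    if m.sum()>5: print(n,m.sum(),P[m].min(0),P[m].max(0),np.median(P[m],0))
E
```

```text
F tool [-0.    0.41 -0.36] rel [-46.5  23.7] tool y/x comps mm [ 42.7 -30. ]
[ 6.37272651e-02 -1.61837002e-01  1.95037259e+00  2.77616596e-04
  1.33945658e+00 -4.23765705e-01]
wrist 360 [0.47985573 0.15182026 0.11716728] [0.50151267 0.17141508 0.12978399] [0.48767441 0.15822655 0.12457114]
top 30 [0.48298618 0.15361253 0.11957796] [0.50270772 0.16877544 0.12599901] [0.48947295 0.15689677 0.1229629 ]
scene 30 [0.4881904  0.14999968 0.11374817] [0.5041999  0.16458701 0.1266235 ] [0.49832909 0.1548444  0.12002517]
```

View pics/e_scene.png

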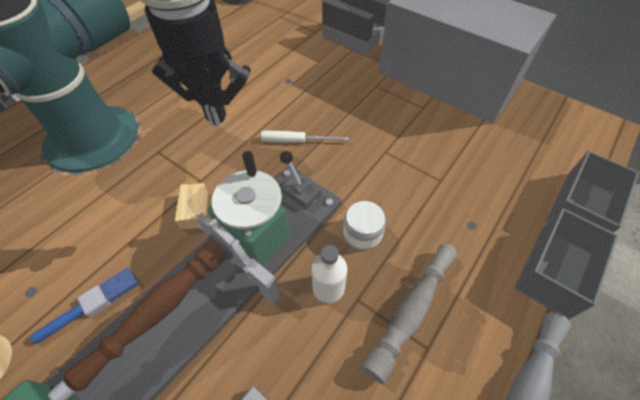

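The scene view shows the wheel's grip at (250,163), free and untouched, the lever still open at (288,157), and the bottle and tin standing. Now the lever.

```bash
python3 - <<'E'
from h import *
s=bot.read_state(); M=R.from_rotvec(s["tcp_rot"]).as_matrix(); print(np.degrees(np.arctan2(M[1,1],M[0,1])))
print(((np.array([[.446,.163,.286],[.446,.163,.104]])-s["tool_pos"])@M*100).round(2))
E
```

```text
27.930982089886832
[[10.59  3.11 -0.75]
 [10.6   3.09 17.45]]
```

Emit:
step_arm([
  [0,4,1,0,8],
  [0,8,2.2,0,16],
  [0,10.6,3.1,0,24],
  [0,10.6,3.1,0,31],
  [0,10.6,3.1,5,31],
  [0,10.6,3.1,10,31],
  [0,10.6,3.1,14,31],
  [0,10.6,3.1,17,31],
  [0,10.6,3.1,18,31],
  [0,10.6,3.1,18,31],
])

```text
time: 27.7
tool_pos: [0.4433, 0.1622, 0.0956]
tcp_rot: [-2.278, -2.159, 0.008]
wrist_force: [0.1, -0.7, 0.3]
width: 0.003
grip_force: 0.0
```

```bash
python3 - <<'E'
from h import *
s=bot.read_state(); M=R.from_rotvec(s["tcp_rot"]).as_matrix(); print(M.round(3),s["tool_pos"]); tf()
E
```

```text
[[ 0.054  0.999 -0.006]
 [ 0.999 -0.054 -0.002]
 [-0.002 -0.006 -1.   ]] [0.44331983 0.16222509 0.09562857]
F tool [-0.65  0.1  -0.3 ] rel [-75.4 130.7] tool y/x comps mm [126.5 -82.3]
```

Emit:
step_arm([
  [0,0,0.8,-0.5,0],
  [0,0,1.2,-0.5,0],
  [0,0,1.6,-0.5,0],
  [0,0,2.1,-0.5,0],
  [0,0,2.8,-0.5,0],
  [0,0,3.5,-0.5,0],
  [0,0,4.2,-0.5,0],
  [0,0,4.9,-0.5,0],
  [0,0,5.6,-0.5,0],
  [0,0,6.3,-0.5,0],
  [0,0,7.0,-0.5,0],
  [0,0,7.7,-0.5,0],
  [0,0,8.2,-0.5,0],
  [0,0,8.5,-0.5,0],
  [0,0,8.5,-0.5,0],
])

```text
time: 29.2
tool_pos: [0.5312, 0.1584, 0.1033]
tcp_rot: [2.28, 2.161, 0.001]
wrist_force: [-0.1, -0.6, 0.5]
width: -0.001
grip_force: 0.0
```

```bash
python3 - <<'E'
from h import *
tf(); print(bot.read_state()["tool_pos"])
E
```

```text
F tool [-0.59 -0.07 -0.53] rel [ 12.5 126.9] tool y/x comps mm [127.4   5.7]
[0.53117116 0.1584054  0.10329059]
```

Emit:
step_arm([
  [0,0,0.2,0,0],
  [0,0,0.4,0,0],
  [0,0,0.4,0,0],
])

```text
time: 29.5
tool_pos: [0.5347, 0.1582, 0.1033]
tcp_rot: [2.28, 2.161, 0.0]
wrist_force: [-0.9, 0.5, -1.4]
width: -0.003
grip_force: 0.2
```

Emit:
step_arm([
  [0,0,0.2,0,0],
  [0,0,0.4,0,0],
  [0,0,0.4,0,0],
])

```text
time: 29.8
tool_pos: [0.5378, 0.158, 0.1031]
tcp_rot: [-2.279, -2.16, 0.002]
wrist_force: [-3.8, -0.5, 0.8]
width: -0.002
grip_force: 2.1
```

```bash
python3 - <<'E'
from h import *
tf()
for n in("scene","top"):
    p,P=cloud(n); cv2.imwrite(f"pics/l_{n}.png",p[...,::-1]); x,y,z=np.moveaxis(P,-1,0)
    m=(p.sum(2)<150)&(z>.09)&(z<.14)&(x>.54)&(x<.62)&(abs(y-.16)<.03)
    if m.sum()>3: print(n,m.sum(),P[m].min(0),P[m].max(0),np.median(P[m],0))
p=cv2.imread("pics/l_scene.png")[100:240,220:380]; cv2.imwrite("pics/c4.png",cv2.resize(p,None,fx=4,fy=4,interpolation=cv2.INTER_CUBIC))
E
```

```text
F tool [-0.71 -3.78 -0.84] rel [ 19.1 126.5] tool y/x comps mm [127.4  12.3]
scene 76 [0.54804188 0.14637773 0.11377625] [0.57573299 0.16148896 0.13924322] [0.56448779 0.15128581 0.12102527]
```

View pics/c4.png

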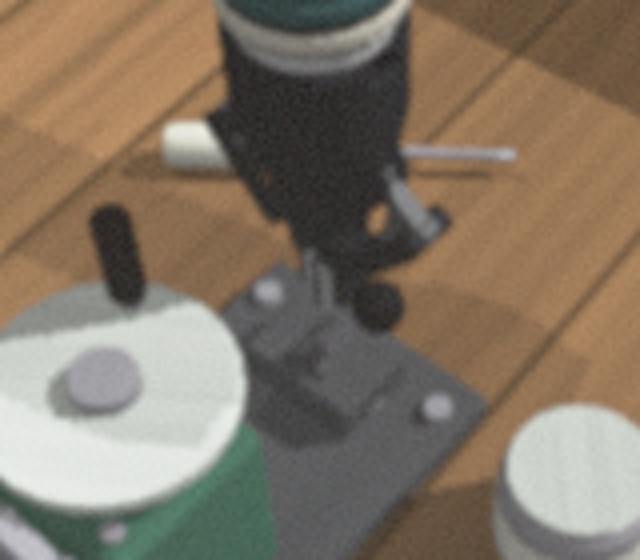

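The crop shows the lever thrown over, with its ball at (378,305) beyond the fingers. I'll press a little more to confirm it's at the end of its travel.

Emit:
step_arm([
  [0,0,0.1,0,0],
  [0,0,0.25,0,0],
  [0,0,0.25,0,0],
  [0,0,0.25,0,0],
])

```text
time: 30.3
tool_pos: [0.5383, 0.158, 0.1029]
tcp_rot: [-2.277, -2.158, 0.007]
wrist_force: [-9.8, 2.2, 5.6]
width: 0.001
grip_force: 5.7
```

Emit:
step_arm([
  [0,0,0.1,0,0],
  [0,0,0.1,0,0],
])

```text
time: 30.5
tool_pos: [0.5385, 0.1579, 0.1029]
tcp_rot: [-2.276, -2.158, 0.009]
wrist_force: [-13.6, 1.5, 7.8]
width: 0.002
grip_force: 7.1
```

Hard end reached: the force rises and the finger no longer moves. Retreating.

Emit:
step_arm([
  [0,0,-0.5,0,0],
  [0,0,-2,0,0],
  [0,0,-4,0,0],
  [0,0,-6,0,0],
  [0,0,-8,0,0],
  [0,0,-10,-2,0],
  [0,0,-10,-7,0],
  [0,0,-10,-12,0],
  [0,0,-10,-17,0],
  [0,0,-10,-17,0],
  [0,0,-10,-17,0],
])

```text
time: 31.6
tool_pos: [0.4434, 0.1635, 0.2756]
tcp_rot: [2.278, 2.159, 0.008]
wrist_force: [-0.4, 0.2, 0.1]
width: 0.001
grip_force: 0.0
```

```bash
python3 - <<'E'
from h import *
tf(); teeth(("scene","top"))
p,P=cloud("top"); x,y,z=np.moveaxis(P,-1,0)
m=(p.sum(2)<170)&(z>.09)&(z<.14)&(x>.45)&(x<.62)&(abs(y-.16)<.03); print(m.sum(),P[m].min(0),P[m].max(0))
cv2.imwrite("pics/f_top.png",p[...,::-1])
E
```

```text
F tool [ 0.21 -0.45 -0.06] rel [-75.3 132. ] tool y/x comps mm [127.8 -82.2]
scene 2:67 4:67 6:65 8:62 10:59 48:65 50:66 52:66 54:58 92:59 94:62 96:65 98:66 136:60 138:60 140:61 142:58
top 2:67 6:63 8:60 10:60 50:66 52:65 54:60 94:66 96:66 98:66 138:61 140:61 142:66
79 [0.55313816 0.14927437 0.11740457] [0.57374256 0.16993875 0.12513592]
```

View pics/f_top.png

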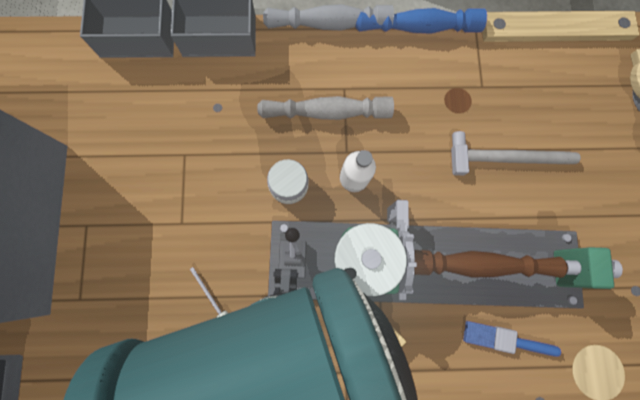

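The lever ball is now at (292,236), on the far side. The ring is at its stop, the bottle and tin are standing, and the robot is touching nothing.

```bash
python3 -c "
from workcell import bot
print(bot.finish_job())"
```

```text
the job is handed in; nothing more can be done
None
```

The job is handed in at about 32 s. The wheel was turned onto its stop and held near 17 N for about 1 s (about 19 N peak measured). The lock lever is pushed over to its hard end, and the glue bottle and wax tin are still standing.

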